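# Lock the rotary craft stage at its index

## Task

Take the red-knobbed lock pin from its wooden stand, put it into the bore of the blue guide and let go, so that it stands on the rim of the rotary stage. Then push one of the stage's pegs so that the stage turns until its hole comes under the pin and the pin drops right in, keep on pushing gently through the bush's slack until it comes up solid, and prove the lock by leaning on the peg the same way with a steady push of about 8 N for a second, never loading the stage with more than 25 N. Back off and leave the stage locked, with the glue jar still standing on it and the other things on the table undisturbed.

Things in the scene. Friction and masses are not known exactly. Their poses are not given: they have to be found in the camera images.
- base: Round dark steel base of a rotary craft stage, fixed to the table, 316 mm across and 12 mm high, with a 75 mm wide foot plate running out to 205 mm from the axis along its +x axis. Origin: centre of the underside, on the table, on the stage's turning axis; z up.
- stage: Turning top of the rotary stage: white-rimmed plywood disc 300 mm across, 16 mm thick, its top 38 mm above the table. Origin: on the axis at its underside, z up; x axis towards the orange peg. Starts 35 to 75 degrees anticlockwise (from above) of the lock position; turn it clockwise. About 1.2 N at a peg turns it; it stays where left. Its one lock hole is in the orange bush (see orange_peg).
- orange_peg (a point): Top centre of the orange push peg. Pegs: 14 mm across, 42 mm tall (top 80 mm above the table), 85 mm from the axis; push with closed fingers, clamping counts as load. Outside it, 127.5 mm from the axis, is the orange bush with the 13.5 mm lock hole, up to 8 mm off the peg's radius. Once pinned the stage turns on through 0 to 7 mm of slack (at a peg) at about 3.5 N, then stops hard.
- left_peg (a point): Top centre of a black push peg, same size and radius, 90 degrees anticlockwise (from above) from the orange one.
- opposite_peg (a point): Top centre of a black push peg, same size and radius, opposite the orange one.
- right_peg (a point): Top centre of a black push peg, same size and radius, 90 degrees clockwise from the orange one.
- guide: Blue pin guide fixed on the base's foot plate, reaching in over the stage's rim from outside: 40 mm wide, top 72 mm above the table, its 26 mm thick arm 8 mm above the disc. Where it is clamped sideways differs by several mm each time. Origin: centre of its foot, 12 mm above the table; its -x axis points towards the stage's axis.
- guide_mouth (a point): Centre of the upper mouth of the guide's vertical bore, 72 mm above the table: through bore 13.5 mm in diameter with a 2 mm chamfer, 26 mm long, over the circle on which the lock hole travels.
- pin: Loose steel pin, 70 g: shank 12 mm across, 48 mm long, 3 mm chamfered tip; red knob above, 24 mm across, 26 mm high. Origin: tip centre, z up to the knob. Starts hanging in the stand, knob on the stand's top. Released in the guide it stands on the plain disc, tip 34 mm below the guide's mouth; over the hole it drops by its weight till the knob rests on the guide, tip 48 mm below the mouth.
- pin_tip (a point): Centre of the pin's tip (the pin body's origin).
- pin_stand: Fixed light wooden block 60 x 60 x 50 mm with a bore for the pin in its top. Origin: centre of its underside.
- glue_jar: Small amber glue jar with a steel cap, 42 mm across and 50 mm high, standing loose on the middle of the stage (its top about 88 mm above the table) and turning with it. Origin: centre of its underside.
- clip_tin: Bystander: closed aluminium tin, 64 mm across, 50 mm high, loose. Origin: centre of its underside.
- flask: Bystander: tall dark steel vacuum flask, 72 mm across, 240 mm high, loose. Origin: centre of its underside.
- glass_bottle: Bystander: green glass bottle, 70 mm across, 220 mm high, loose. Origin: centre of its underside.
- carton: Bystander: white drinks carton with a green band, 70 x 70 mm, 192 mm high, loose. Origin: centre of its underside.
- scissors: Bystander: scissors with black handles, lying on the white cutting board, about 205 mm long, 11 mm high, loose. Origin: centre of its underside.
- ruler: Bystander: steel ruler lying on the white cutting board, 280 x 30 x 4 mm, loose. Origin: centre of its underside.

How it is judged (in metres and radians):
On the way, in this order (a step that is already met when the one before it is completed fails the run):
1. the pin stands released in the guide's bore, on the stage's plain rim (horizontal distance between pin_tip and guide_mouth below 0.004 m and angle between pin's own z axis and vertical below 0.12 rad and z of pin_tip in the frame of guide_mouth between -0.04 and -0.028 m and contact force between the fingers and pin below 0.1 N), for 0.2 s.
2. with the pin dropped fully into the lock hole, the stopped stage is loaded by the fingers with 5 to 11 N for 0.5 s (z of pin_tip in the frame of guide_mouth below -0.0445 m and contact force between the fingers and stage between 5 and 11 N and angular speed of stage below 0.03 rad/s), for 0.5 s.
At the end, for the whole second after the job is handed in: The pin is upright (within 7 degrees) in the guide's bore (within 4 mm of its centre), its tip at least 44.5 mm below the guide's mouth, so that it is through the stage's lock hole; stage and pin are at rest; the glue jar stands upright on the middle of the stage (horizontal distance between pin_tip and guide_mouth below 0.004 m and angle between pin's own z axis and vertical below 0.12 rad and z of pin_tip in the frame of guide_mouth below -0.0445 m and angular speed of stage below 0.03 rad/s and linear speed of pin below 0.02 m/s and angle between glue_jar's own z axis and vertical below 0.15 rad and horizontal distance between glue_jar and stage below 0.05 m); the robot touches nothing.
It fails at once if the robot loads the stage with more than 25 N (contact force between any of the fingers, the arm and stage above 25 N).
It fails at once if the glue jar is tipped over (angle between glue_jar's own z axis and vertical above 0.5 rad).
It fails at once if a bystander on the table is moved more than 30 mm (distance of any of clip_tin, flask, glass_bottle, carton, scissors, ruler from where it was at the start of the episode above 0.03 m).
It also fails if it takes over 72 s, if anything falls off the work surface, if the arm or the gripper's body presses on something with over 40 N, if the wrist force passes 120 N, or if a joint passes its speed limit or range.

## Robot

A 6-joint arm with a two-finger parallel gripper is mounted at the origin on the work surface. World frame = base frame: x ahead of the robot, y to its left, z up, the work surface at z = 0. Lengths are in m, angles in degrees, forces in N, time in s.
With the tool pointing down it reaches from about 0.35 to 0.875 m from the base axis. Payload 4.2 kg.
Tool frame: the origin (TCP) lies on the front face of the gripper's body, between the roots of the fingers; the fingertips stand 70 mm ahead of it and the grasp point (between the pads) lies 51 mm ahead of it; x points along the fingers, y is the direction in which the jaws open and shut, and the axes are right-handed (so a half turn about x gives the same grasp; the last joint's range is limited). The gripper opens to 87 mm and grips with 3 to 60 N. Pads are 19 mm wide; open, the fingers measure 117 mm over their backs; the gripper's body (75 mm by 190 mm) begins 51 mm behind the grasp point.
Start: joints at [90.103, 22.042, 0.453, 0, -68.411, -14.817], TCP at [0.159, 0.604, 0.292] pointing down, gripper open.
Joint ranges: [-179.83, 179.83], [-69.29, 118.12], [-61.27, 80.66], [-181.25, 117.63], [-171.15, -9.14], [-177.46, 177.46]. Speed limits (degrees/s): [159.86, 159.86, 180, 180, 180, 180].

## Interface

Orientations are given as a 3x3 rotation matrix whose columns are the frame's x, y, z axes.
In Python, from station import r, viewer, spotter gives the robot as it stands.
- The arm moves only by the tool move_arm, never from a script. Its argument "series" is a list that holds one entry, the list of rows, each a list of 7 numbers: the turn, a rotation vector about the world's x, y, z scaled (see below), then the shift along the world's x, y, z scaled (see below), then the opening, from 0 (shut) to 1 (fully open). A call has 1 to 20 rows; each row shifts and turns the pose as measured when the row begins; what a row does not reach is not made up. The controller multiplies each number of a shift by 60 mm and each number of a turn by 8 degrees. A row lasts 1/8 s, in which the tool goes at most 62.5 mm and 10.7 degrees, less where a joint would pass 70% of its speed; a pose out of reach is approached as far as the arm can. A call with a number of a shift or a turn outside -1 to 1 is refused whole. A call with a gripper value outside its range is refused whole. The fingers move at their own pace and stop on an object; the grip force is fixed at half the most. Time passes only in rows, so rows that do not move let the fingers close. It gives the time, the measured TCP pose, the force and the opening at its end, in the units of the state.
- r.sense(): the state, without advancing time (a new reading comes with each control period).
- viewer.capture(name): name is "scene" or "top" or "wrist"; returns (picture, depth): 480x640x3 uint8, red, green, blue; 480x640 float32, m along the optical axis (not along the pixel's ray), 0 where there is no reading.
- viewer.camera_params(name): a dict with "mtx" (3x3 intrinsics, pixels), "pose" (4x4, takes a point from camera to world coordinates). Camera axes: x right, y down, z forward; pixel columns grow to the right and rows downward; lengths in m; the calibration is good to about 2 mm. The wrist camera is an equidistant fisheye: a pixel r from the principal point sees the ray r / f radians off the axis. A picture is of the moment at which its call begins: read the wrist's pose just before it. camera_params takes no time and is no camera call; for the wrist camera it gives the pose at the moment of the call.
- r.finish_job(): hands the job in, once; it reports no verdict.
Trained networks look in the newest picture that a camera, given by its name, has taken for a name from the list of things; names that differ only in an ending like _2 or _b are one class to them, and where a whole thing is asked for, a point or a joint stands for the part that bears it (a point fixed in the world has none). Each returns a list of dicts, best first, with "conf" (0 to 1); they miss things now and then, are a little off and sometimes report something else, mostly with a low value. They report only what shows in the picture. A call takes as long as a camera call.
- spotter.find_in(camera, name): "centre" ([column, row] in pixels, amid what is visible of it).
- spotter.trace(camera, name): "mask" (480x640 bool, what is visible of it) and "centre" ([column, row] in pixels, amid what is visible of it).
The state is a dict: "time_s": time; "joints": joint angles; "joint_velocities": joint speeds; "effort": joint torques, N m; "tcp_pos": TCP position; "ee_rot": TCP orientation; "wrist_force": force on the tool from outside, world axes, zero at the start; "moment": the same for the moment, N m; "gripper_width": opening from 0.0 (shut) to 1.0 (fully open).
Only numpy, scipy, OpenCV 4.12 (cv2) and the standard library are available. Lean on these libraries where they do the work, as an engineer would, in place of code of your own. Each camera call takes 0.05 s, during which the arm holds its last target.

## Working session

There is one attempt and no reset: what is moved stays moved. The work goes in short steps, Python scripts to look and compute and a tool call to move; the robot and the scene stay as the last step left them, time stands still between calls to the robot, and variables do not carry over. Pictures are saved under pics/ and viewed, and the job is handed in when it is done.

Besides the shell and the picture viewer there is one more tool, called after "Request:" as a command line: name --argument value ..., lists and objects as JSON in quotes. move_arm: Moves the arm, as the interface text tells. Its arguments: {"type":"object","properties":{"series":{"type":"array","items":{"type":"array","items":{"type":"array","items":{"type":"number","minimum":-1,"maximum":1}}}}},"required":["series"]}

```bash
ls; mkdir -p pics; cat > h.py <<'E'
import numpy as np, cv2
from station import r, viewer, spotter
def cap(n,fn=None):
    p=viewer.camera_params(n); im,d=viewer.capture(n)
    if fn: cv2.imwrite('pics/'+fn,im[:,:,::-1])
    return im,d,p
def ray(p,uv,fish=False):
    K=np.array(p['mtx']);T=np.array(p['pose'])
    x=(uv[0]-K[0,2])/K[0,0];y=(uv[1]-K[1,2])/K[1,1]
    if fish:
        t=np.hypot(x,y); s=np.sin(t)/t if t>1e-9 else 1
        v=np.array([x*s,y*s,np.cos(t)])
    else: v=np.array([x,y,1.])
    return T[:3,3],T[:3,:3]@v
def atz(p,uv,z,fish=False):
    o,v=ray(p,uv,fish); return o+v*(z-o[2])/v[2]
def proj(p,X,fish=False):
    K=np.array(p['mtx']);T=np.array(p['pose'])
    c=T[:3,:3].T@(np.asarray(X)-T[:3,3])
    if fish:
        rr=np.hypot(c[0],c[1]);t=np.arctan2(rr,c[2]);x,y=c[0]/rr*t,c[1]/rr*t
    else: x,y=c[0]/c[2],c[1]/c[2]
    return np.array([K[0,0]*x+K[0,2],K[1,1]*y+K[1,2]])
E
python3 - <<'E'
from h import *
np.set_printoptions(precision=4,suppress=True)
print(r.sense())
for n in ['scene','top','wrist']:
    im,d,p=cap(n,n+'0.png'); print(n,p)
    for k in ['orange_peg','left_peg','opposite_peg','right_peg','guide','pin','pin_stand','glue_jar','stage','base','clip_tin','flask','glass_bottle','carton','scissors','ruler'][: (16 if n=='top' else 8)]:
        f=spotter.find_in(n,k); print(k,[(np.round(a['centre'],1),round(a['conf'],2)) for a in f[:3]])
E
```

```text
pics
{'time_s': 0.0, 'joints': array([ 90.1052,  22.0914,   0.3808,  -0.0284, -68.4113, -14.8164]), 'joint_velocities': array([ 0.0222, -0.0869, -0.0198, -0.0064,  0.0169, -0.1014]), 'effort': array([ -0.0004, -39.0667,  18.7406,   4.2198,   0.0111,  -0.0002]), 'tcp_pos': array([0.1586, 0.6041, 0.2912]), 'ee_rot': array([[-0.0005, -0.2541, -0.9672],
       [-0.0021, -0.9672,  0.2541],
       [-1.    ,  0.0022, -0.0001]]), 'wrist_force': array([-0.5651, -0.4145, -0.8997]), 'moment': array([-0.0058, -0.0374,  0.0526]), 'gripper_width': 1.0000794255852405}
scene {'mtx': array([[488.3186,   0.    , 319.8159],
       [  0.    , 488.3186, 237.5604],
       [  0.    ,   0.    ,   1.    ]]), 'pose': array([[ 0.6891,  0.3983, -0.6054,  1.2998],
       [ 0.7243, -0.4054,  0.5577, -0.6679],
       [-0.0232, -0.8228, -0.5678,  0.7601],
       [ 0.    ,  0.    ,  0.    ,  1.    ]])}
orange_peg [(array([300.9, 248.9]), 0.56)]
left_peg [(array([299.3, 247.6]), 0.86)]
opposite_peg [(array([300.8, 251.9]), 0.56), (array([190.5, 292.2]), 0.17), (array([175.7, 323.9]), 0.15)]
right_peg [(array([299. , 
[... 1011 characters left out ...]
.3, 264. ]), 0.84), (array([325.6, 247. ]), 0.59)]
flask [(array([483.3, 254.4]), 0.59), (array([179.4, 277.9]), 0.37)]
glass_bottle [(array([451.2, 227.1]), 0.91)]
carton [(array([218.1, 200.8]), 0.67)]
scissors [(array([178.3, 279.1]), 0.74)]
ruler [(array([151.1, 264.3]), 0.8)]
wrist {'mtx': array([[371.6483,   0.    , 314.5182],
       [  0.    , 371.6483, 238.859 ],
       [  0.    ,   0.    ,   1.    ]]), 'pose': array([[-0.2535, -0.9334, -0.2539,  0.228 ],
       [-0.9673,  0.2445,  0.0669,  0.5859],
       [-0.0004,  0.2625, -0.9649,  0.3862],
       [ 0.    ,  0.    ,  0.    ,  1.    ]])}
orange_peg []
left_peg []
opposite_peg []
right_peg []
guide []
pin []
pin_stand []
glue_jar []
```

View pics/scene0.png

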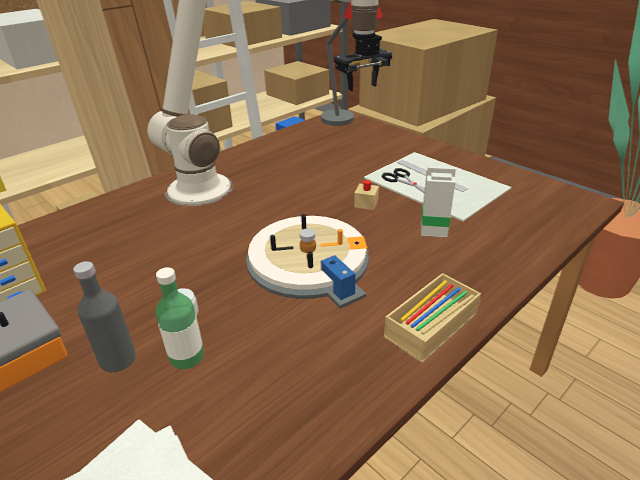

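View pics/top0.png

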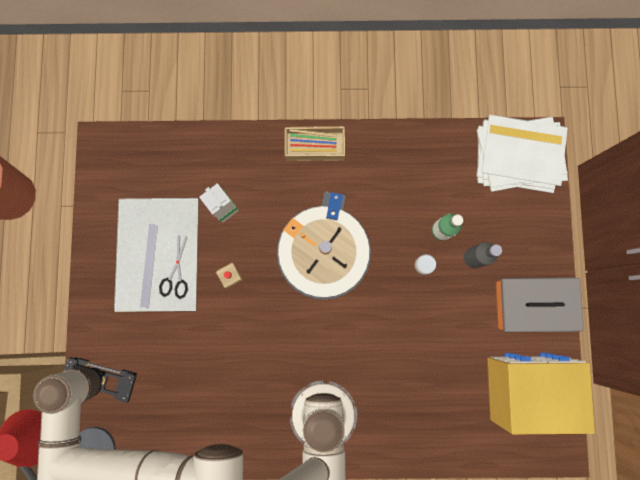

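View pics/wrist0.png

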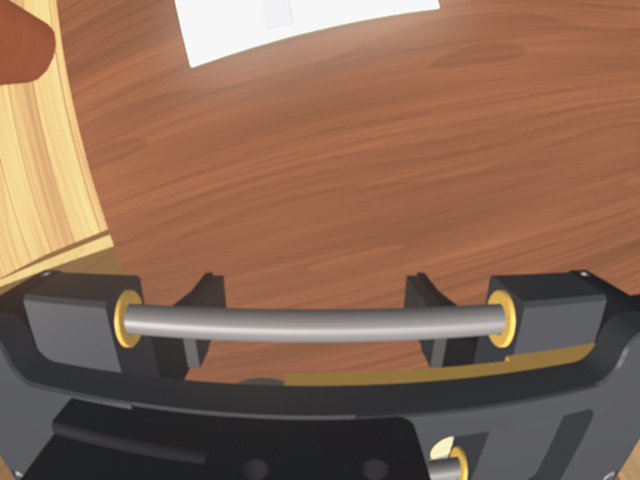

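```bash
python3 - <<'E'
from h import *
np.set_printoptions(precision=4,suppress=True)
im,d,p=cap('top','top1.png')
c=im[170:310,200:380]; cv2.imwrite('pics/topcrop.png',cv2.resize(c,None,fx=4.4,fy=4.2,interpolation=cv2.INTER_CUBIC)[:,:,::-1])
ims,ds,ps=cap('scene','scene1.png')
c=ims[170:310,230:400]; cv2.imwrite('pics/scenecrop.png',cv2.resize(c,None,fx=4.4,fy=4.2,interpolation=cv2.INTER_CUBIC)[:,:,::-1])
np.savez('f.npz',im=im,d=d,ims=ims,ds=ds)
# red knob
def cent(m): 
    n,l,s,cc=cv2.connectedComponentsWithStats(m.astype(np.uint8)); return [(s[i,4],cc[i]) for i in np.argsort(-s[1:,4])[:3]+1]
for nm,I,P in (('top',im,p),('scene',ims,ps)):
    h=cv2.cvtColor(I,cv2.COLOR_RGB2HSV)
    red=((h[...,0]<6)|(h[...,0]>174))&(h[...,1]>170)&(h[...,2]>90)
    ora=(h[...,0]>9)&(h[...,0]<18)&(h[...,1]>190)&(h[...,2]>150)
    blu=(h[...,0]>100)&(h[...,0]<125)&(h[...,1]>140)
    print(nm,'red',cent(red),'\nora',cent(ora),'\nblue',cent(blu))
E
```

```text
top red [(np.int32(1960), array([ 20.3561, 438.0867])), (np.int32(27), array([227.5185, 274.5556])), (np.int32(21), array([305., 145.]))] 
ora [] 
blue [(np.int32(206), array([334.0825, 205.0534])), (np.int32(93), array([554.1075, 356.2043])), (np.int32(85), array([517.4706, 356.7765]))]
scene red [(np.int32(185), array([430.1081, 302.8865])), (np.int32(90), array([348.1444,  11.7111])), (np.int32(71), array([366.7465, 184.9014]))] 
ora [(np.int32(1522), array([ 31.2194, 362.6012])), (np.int32(112), array([355.8125, 242.7768])), (np.int32(57), array([339.4035, 237.3509]))] 
blue [(np.int32(851), array([339.4195, 276.6957])), (np.int32(175), array([435.1943, 306.9543])), (np.int32(169), array([287.7929, 122.1657]))]
```

View pics/topcrop.png

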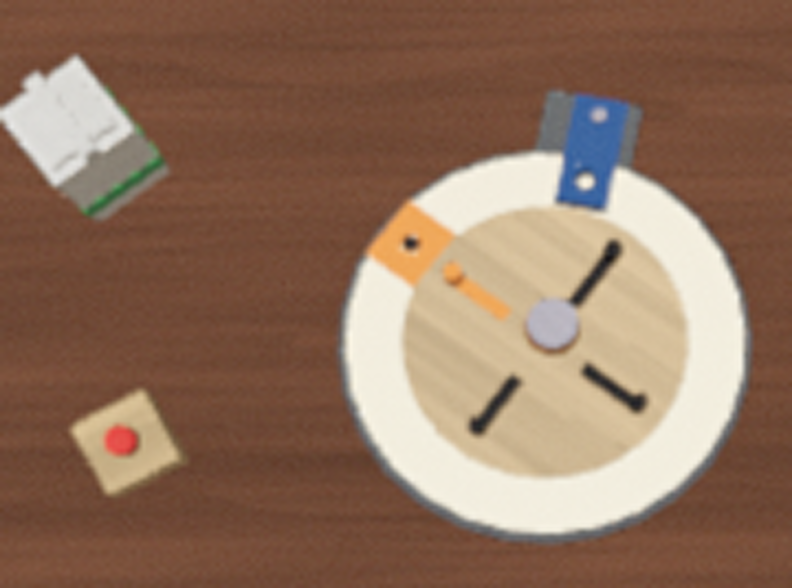

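View pics/scenecrop.png

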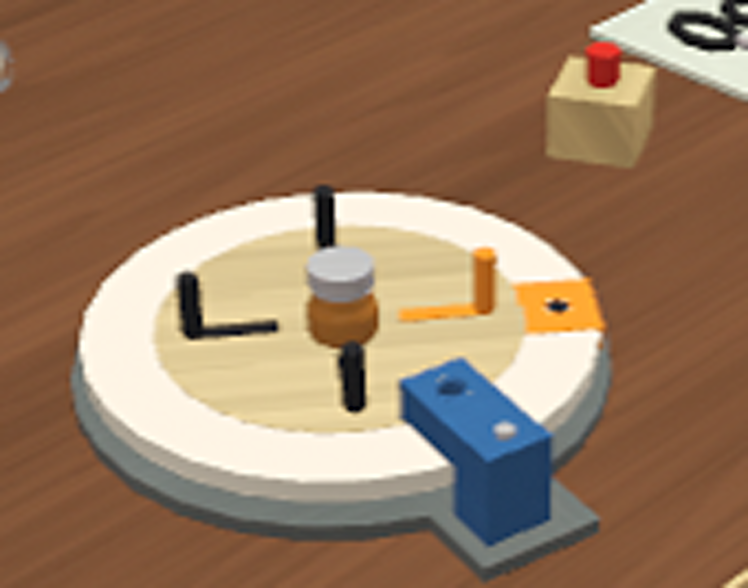

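```bash
python3 - <<'E'
from h import *
np.set_printoptions(precision=4,suppress=True)
p=viewer.camera_params('top');ps=viewer.camera_params('scene')
t=lambda x,y:(200+x/4.4-.4,170+y/4.2-.4)
s=lambda x,y:(230+x/4.4-.4,170+y/4.2-.4)
for n,a,b,z in [('mouth',(585,181),(452,388),.072),('hole',(411,243),(558,306),.038),('orange',(453,271),(484,255),.08),('left',(478,427),(324,190),.08),('opp',(638,404),(187,277),.08),('right',(613,248),(350,349),.08),('knob',(121,440),(603,48),.076),('jar',(552,324),(341,262),.088),('screw',(599,114),(505,430),.072)]:
    print(n,atz(p,t(*a),z),atz(ps,s(*b),z))
f=np.load('f.npz')
d=f['d']
# disc center fit: rim white in top
im=f['im']; 
w=(im.min(2)>225); w[:,:270]=0;w[:,375:]=0;w[:190]=0;w[310:]=0
c,_=cv2.findContours(w.astype(np.uint8),cv2.RETR_EXTERNAL,cv2.CHAIN_APPROX_NONE);c=max(c,key=cv2.contourArea)
P=np.array([atz(p,q[0],.038)[:2] for q in cv2.convexHull(c)])
A=np.c_[2*P,np.ones(len(P))];x=np.linalg.lstsq(A,(P**2).sum(1),rcond=None)[0];print('disc',x[:2],np.sqrt(x[2]+x[0]**2+x[1]**2))
E
```

```text
mouth [ 0.6509 -0.0389  0.072 ] [ 0.6588 -0.0402  0.072 ]
hole [0.6083 0.0923 0.038 ] [0.6128 0.0919 0.038 ]
orange [0.5799 0.0593 0.08  ] [0.5869 0.0569 0.08  ]
left [0.4594 0.0416 0.08  ] [0.4672 0.0422 0.08  ]
opp [ 0.476  -0.0754  0.08  ] [ 0.484  -0.0767  0.08  ]
right [ 0.5968 -0.0587  0.08  ] [ 0.6021 -0.0606  0.08  ]
knob [0.4519 0.3028 0.076 ] [0.4563 0.3034 0.076 ]
jar [ 0.5372 -0.0131  0.088 ] [ 0.5433 -0.013   0.088 ]
screw [ 0.7039 -0.0499  0.072 ] [ 0.7042 -0.0471  0.072 ]
disc [ 0.0713 -0.0028] 0.3129955488378379
```

Request:
move_arm --series '[[[0,0,0,0.55,-0.6,-0.1,1],[0,0,0,0.55,-0.6,-0.1,1],[0,0,0,0.55,-0.6,-0.1,1],[0,0,0,0.55,-0.6,-0.1,1],[0,0,0,0.55,-0.6,-0.1,1],[0,0,0,0.55,-0.6,-0.1,1],[0,0,0,0.55,-0.6,-0.1,1],[0,0,0,0.55,-0.6,-0.1,1],[0,0,0,0,0,0,1]]]'

```text
time_s: 2.98
tcp_pos: [0.4289, 0.308, 0.2437]
ee_rot: [[0.002, -0.251, -0.968], [0.004, -0.968, 0.251], [-1.0, -0.004, -0.001]]
wrist_force: [-0.4, 0.4, -0.3]
gripper_width: 0.996
```

```bash
python3 - <<'E'
from h import *
np.set_printoptions(precision=4,suppress=True)
im,d,p=cap('wrist','w1.png'); print(p['pose'])
np.savez('w1.npz',im=im,d=d,K=p['mtx'],T=p['pose'])
for m in spotter.trace('wrist','pin')[:2]: print(m['centre'],m['conf'],m['mask'].sum())
for k in ['guide','pin_stand']: print(k,spotter.find_in('wrist',k)[:2])
h=cv2.cvtColor(im,cv2.COLOR_RGB2HSV)
red=((h[...,0]<6)|(h[...,0]>174))&(h[...,1]>170)&(h[...,2]>90)
n,l,s,c=cv2.connectedComponentsWithStats(red.astype(np.uint8))
for i in range(1,n):
    if s[i,4]>100: print(s[i],c[i],np.median(d[l==i]))
E
```

```text
[[-0.2503 -0.9348 -0.2519  0.4981]
 [-0.9682  0.2405  0.0696  0.2892]
 [-0.0045  0.2613 -0.9653  0.3378]
 [ 0.      0.      0.      1.    ]]
[308.5, 205.7] 0.74 921
[561.5, 93.9] 0.65 28035
guide []
pin_stand []
[294 189  32  33 804] [309.5597 204.7848] 0.2632887
```

View pics/w1.png

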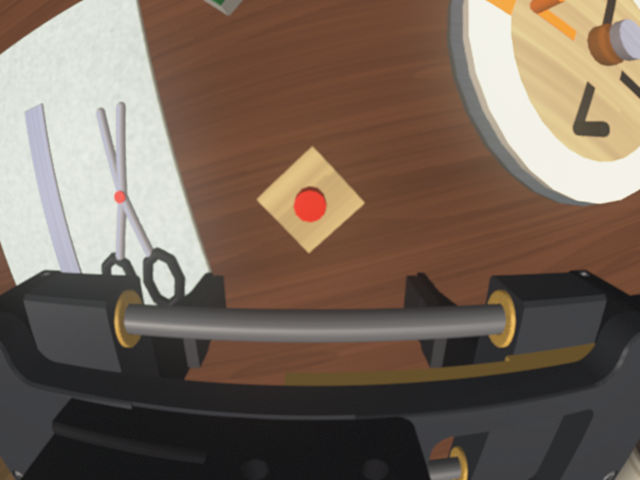

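```bash
python3 - <<'E'
from h import *
np.set_printoptions(precision=4,suppress=True)
w=np.load('w1.npz');p=dict(mtx=w['K'],pose=w['T'])
k=atz(p,(309.56,204.78),.074,True);print(k)
# depth along axis
o,v=ray(p,(309.56,204.78),True);c=w['T'][:3,2]; print(o+v*.2633/(v@c))
s=r.sense(); print(s['tcp_pos'],s['ee_rot']@[ .051,0,0]+s['tcp_pos'],s['joints'])
E
```

```text
[0.4547 0.3054 0.074 ]
[0.4553 0.3052 0.0774]
[0.4273 0.3111 0.2445] [0.4274 0.3114 0.1935] [ 53.6473  14.9385 -17.3137  -0.028  -57.384   22.1635]
```

Request:
move_arm --series '[[[0,0,0,0.22,-0.05,-0.3,1],[0,0,0,0.22,-0.05,-0.4,1],[0,0,0,0,0,-0.4,1],[0,0,0,0,0,-0.4,1],[0,0,0,0,0,0,1]]]'

```text
time_s: 3.8
tcp_pos: [0.4536, 0.3078, 0.148]
ee_rot: [[0.002, -0.238, -0.971], [0.005, -0.971, 0.238], [-1.0, -0.005, -0.001]]
wrist_force: [0.2, 0.1, -0.1]
gripper_width: 1.002
```

```bash
python3 - <<'E'
from h import *
np.set_printoptions(precision=4,suppress=True)
im,d,p=cap('wrist','w2.png')
s=r.sense(); print(s['tcp_pos'],s['ee_rot'],s['wrist_force'])
E
```

```text
[0.4542 0.3085 0.1493] [[ 0.0044 -0.2377 -0.9713]
 [ 0.0066 -0.9713  0.2377]
 [-1.     -0.0075 -0.0027]] [-0.7346  0.2977  0.0979]
```

View pics/w2.png

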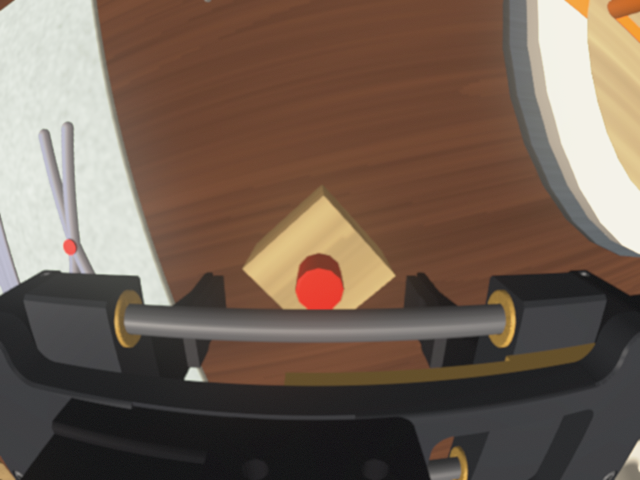

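```bash
python3 - <<'E'
from h import *
p=viewer.camera_params('wrist'); print(atz(p,(319.5,288),.076,True), r.sense()['tcp_pos'])
E
```

```text
[0.45532951 0.30592421 0.076     ] [0.45422717 0.30847494 0.14930052]
```

Request:
move_arm --series '[[[0,0,0,0,-0.03,-0.22,1],[0,0,0,0,-0.02,-0.2,1],[0,0,0,0,0,0,1]]]'

```text
time_s: 4.22
tcp_pos: [0.4548, 0.3064, 0.1239]
ee_rot: [[0.007, -0.237, -0.972], [0.009, -0.972, 0.237], [-1.0, -0.011, -0.004]]
wrist_force: [0.4, 0.1, 0.1]
gripper_width: 1.002
```

Request:
move_arm --series '[[[-0.065,0.05,0,0,0,0,1],[0,0,0,0,0,0,0],[0,0,0,0,0,0,0],[0,0,0,0,0,0,0],[0,0,0,0,0,0,0],[0,0,0,0,0,0,0],[0,0,0,0,0,0,0]]]'

```text
time_s: 5.1
tcp_pos: [0.4555, 0.307, 0.1255]
ee_rot: [[0.002, -0.236, -0.972], [0.002, -0.972, 0.236], [-1.0, -0.002, -0.001]]
wrist_force: [0.3, 0.3, -0.1]
gripper_width: 0.405
```

Request:
move_arm --series '[[[0,0,0,0,0,0,0],[0,0,0,0,0,0,0],[0,0,0,0,0,0,0],[0,0,0,0,0,0,0]]]'

```text
time_s: 5.6
tcp_pos: [0.4553, 0.3066, 0.1255]
ee_rot: [[0.001, -0.236, -0.972], [0.001, -0.972, 0.236], [-1.0, -0.001, -0.001]]
wrist_force: [-0.4, -0.9, 0.4]
gripper_width: 0.266
```

Request:
move_arm --series '[[[0,0,0,0,0,0.5,0],[0,0,0,0,0,0.6,0],[0,0,0,0,0,0.6,0],[0,0,0,0,0,0.4,0],[0,0,0,0.3,-0.6,0,0],[0,0,0,0.3,-0.6,0,0],[0,0,0,0.3,-0.6,0,0],[0,0,0,0.3,-0.6,0,0],[0,0,0,0.3,-0.6,0,0],[0,0,0,0.3,-0.6,0,0],[0,0,0,0.3,-0.6,0,0],[0,0,0,0.3,-0.6,0,0],[0,0,0,0.2,-0.6,0,0],[0,0,0,0,0,0,0],[0,0,0,0,0,0,0]]]'

```text
time_s: 7.48
tcp_pos: [0.614, -0.0255, 0.2507]
ee_rot: [[-0.0, -0.235, -0.972], [0.006, -0.972, 0.235], [-1.0, -0.006, 0.002]]
wrist_force: [0.5, 0.0, -0.1]
gripper_width: 0.267
```

```bash
python3 - <<'E'
from h import *
np.set_printoptions(precision=4,suppress=True)
im,d,p=cap('wrist','w3.png')
np.savez('w3.npz',im=im,d=d,K=p['mtx'],T=p['pose'])
s=r.sense(); print(s['tcp_pos'],s['ee_rot'],s['wrist_force'],s['gripper_width'],s['joints'])
E
```

```text
[ 0.6139 -0.0253  0.2507] [[-0.0003 -0.2344 -0.9722]
 [ 0.0062 -0.9721  0.2343]
 [-1.     -0.0059  0.0017]] [-0.9384  0.298  -0.6861] 0.26872307508030274 [ 12.5743  22.7946  -4.4265  -0.3921 -62.7181  64.0519]
```

View pics/w3.png

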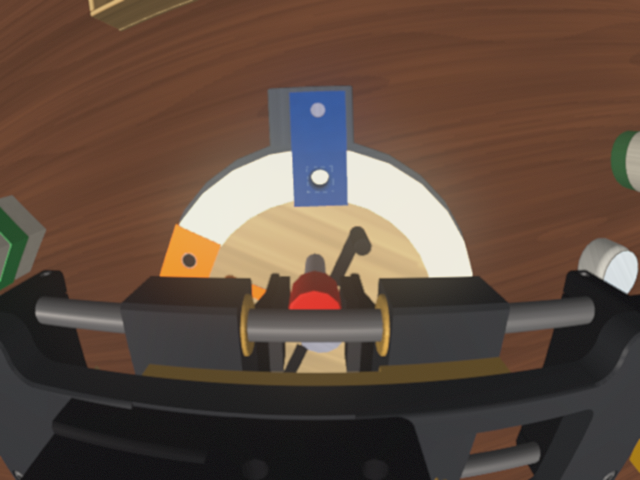

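```bash
python3 - <<'E'
import numpy as np,cv2
im=np.load('w3.npz')['im'];c=im[80:340,250:390]
cv2.imwrite('pics/w3c.png',cv2.resize(im[150:210,280:360],None,fx=8,fy=8,interpolation=cv2.INTER_CUBIC)[:,:,::-1])
cv2.imwrite('pics/w3d.png',cv2.resize(im[245:320,275:355],None,fx=8,fy=8,interpolation=cv2.INTER_CUBIC)[:,:,::-1])
E
```

```text
(no output)
```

View pics/w3c.png

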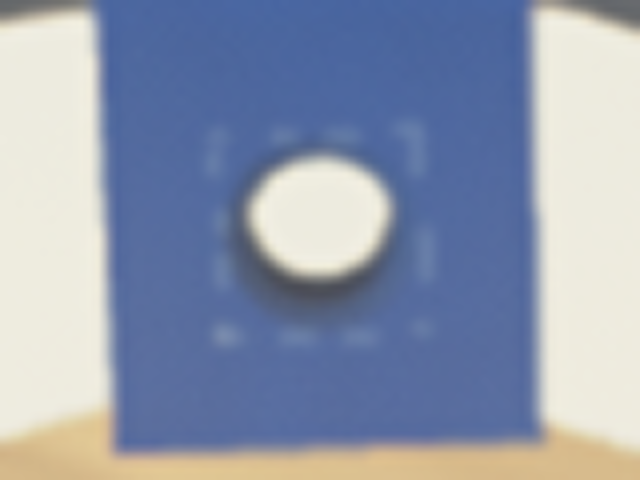

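View pics/w3d.png

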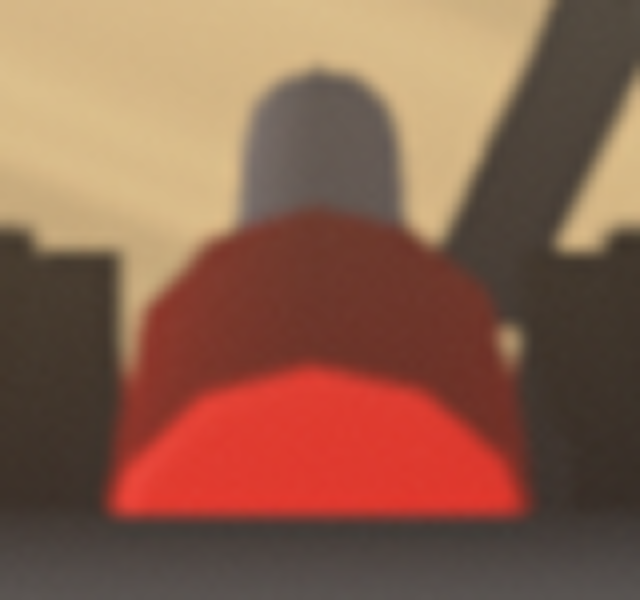

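```bash
python3 - <<'E'
from h import *
np.set_printoptions(precision=4,suppress=True)
w=np.load('w3.npz');p=dict(mtx=w['K'],pose=w['T'])
print(w['T'])
tcp=np.array([.6139,-.0253,.2507]);R=np.array([[-0.0003,-0.2344,-0.9722],[0.0062,-0.9721,0.2343],[-1,-0.0059,0.0017]])
print('mouth',atz(p,(319.4,178.2),.072,True),atz(p,(319.4,177.5),.072,True))
tz=tcp[2]-.1235; fr=-R[:,2]
tip=atz(p,(314.75,253),tz,True)-.003*fr; print('tip',tip, tcp+R@[.1235,0,0])
print('tip if shoulder', atz(p,(314.75,253),tz+.003,True)-.006*fr)
k=atz(p,(314,290.1),tz+.074,True)-.012*fr; print('knob',k)
k2=atz(p,(314.75,245+205/8-.5),tz+.048,True)-.012*fr; print('knobbottom',k2)
k2=atz(p,(319.5,150+447/8-.5),.072,True); print('guide inner end',k2)
E
```

```text
[[-0.2343 -0.938  -0.2553  0.6837]
 [-0.9721  0.2244  0.068  -0.0433]
 [-0.0065  0.2642 -0.9645  0.3446]
 [ 0.      0.      0.      1.    ]]
mouth [ 0.6556 -0.0384  0.072 ] [ 0.6561 -0.0385  0.072 ]
tip [ 0.6145 -0.0253  0.1272] [ 0.6139 -0.0245  0.1272]
tip if shoulder [ 0.6125 -0.0249  0.1302]
knob [ 0.6125 -0.025   0.2012]
knobbottom [ 0.6119 -0.025   0.1752]
guide inner end [ 0.6358 -0.0338  0.072 ]
```

Request:
move_arm --series '[[[-0.04,0,0,0.35,-0.1,0,0],[0,0,0,0.35,-0.12,-0.2,0],[0,0,0,0,0,-0.3,0],[0,0,0,0,0,-0.15,0],[0,0,0,0,0,0,0],[0,0,0,0,0,0,0]]]'

```text
time_s: 8.28
tcp_pos: [0.6563, -0.0325, 0.2126]
ee_rot: [[0.003, -0.226, -0.974], [0.001, -0.974, 0.226], [-1.0, -0.002, -0.002]]
wrist_force: [0.2, 0.6, -0.6]
gripper_width: 0.264
```

```bash
python3 - <<'E'
from h import *
np.set_printoptions(precision=4,suppress=True)
im,d,p=cap('wrist','w4.png')
s=r.sense();np.savez('w4.npz',im=im,d=d,K=p['mtx'],T=p['pose'],t=s['tcp_pos'],R=s['ee_rot'])
print(s['tcp_pos'],s['ee_rot'],s['wrist_force'],s['gripper_width'])
cv2.imwrite('pics/w4c.png',cv2.resize(im[230:320,265:375],None,fx=7,fy=6,interpolation=cv2.INTER_CUBIC)[:,:,::-1])
a,_,_=cap('scene'); cv2.imwrite('pics/s4c.png',cv2.resize(a[170:310,260:400],None,fx=4.2,fy=4.2,interpolation=cv2.INTER_CUBIC)[:,:,::-1])
E
```

```text
[ 0.6563 -0.0326  0.2126] [[ 0.0026 -0.2259 -0.9741]
 [ 0.0015 -0.9741  0.2259]
 [-1.     -0.002  -0.0022]] [-0.7549  0.4468 -0.9304] 0.26772946735532177
```

View pics/w4c.png

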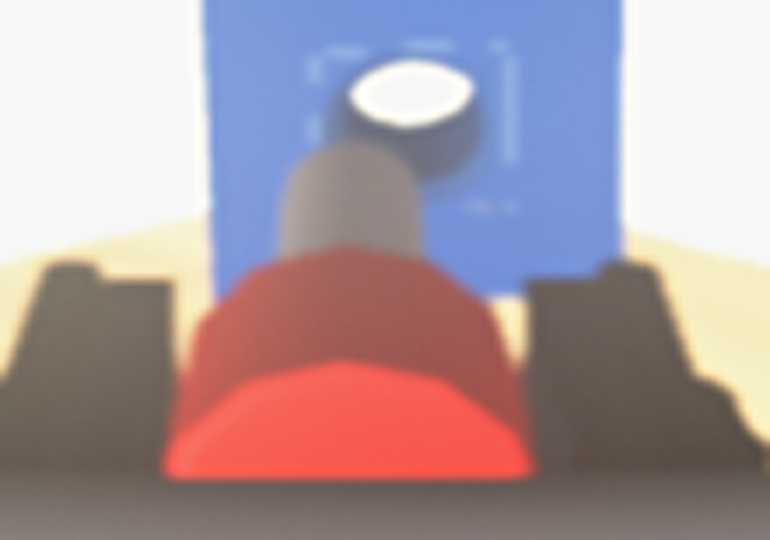

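View pics/s4c.png

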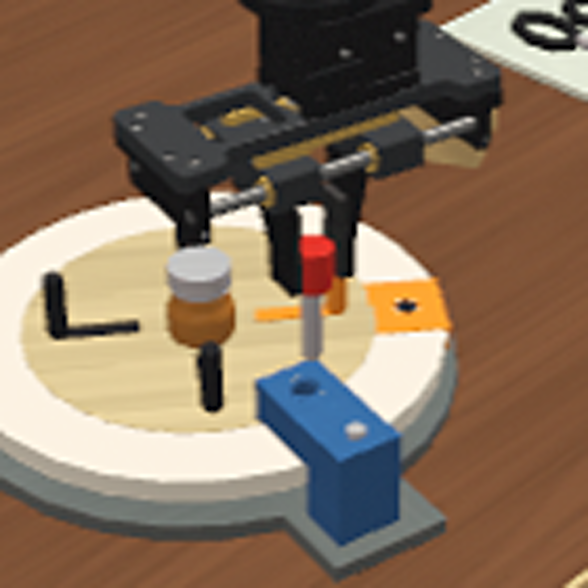

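```bash
python3 - <<'E'
from h import *
np.set_printoptions(precision=4,suppress=True)
w=np.load('w4.npz');p=dict(mtx=w['K'],pose=w['T']);tcp=w['t'];R=w['R']
tz=tcp[2]-.1235; fr=-R[:,2]
for uv in [(323.4,250.5),(323.4,249.5)]: print('mouth',atz(p,uv,.072,True))
e=[atz(p,(265+x/7-.5,230+y/6-.5),.072,True) for x,y in ((207,126),(621,126))];print(e,(e[0]+e[1])/2)
e=[atz(p,(265+x/7-.5,230+y/6-.5),.072,True) for x,y in ((412,45),(412,207),(315,126),(510,126))];print(e)
print('tip',atz(p,(314.5,252.8),tz,True)-.003*fr,tcp+R@[.1235,0,0])
E
```

```text
mouth [ 0.6553 -0.0384  0.072 ]
mouth [ 0.656  -0.0385  0.072 ]
[array([ 0.6596, -0.0195,  0.072 ]), array([ 0.6508, -0.0576,  0.072 ])] [ 0.6552 -0.0386  0.072 ]
[array([ 0.6643, -0.0404,  0.072 ]), array([ 0.6461, -0.0363,  0.072 ]), array([ 0.6574, -0.0294,  0.072 ]), array([ 0.6532, -0.0474,  0.072 ])]
tip [ 0.6573 -0.0328  0.0891] [ 0.6566 -0.0324  0.0891]
```

Request:
move_arm --series '[[[0,0,0,-0.03,-0.1,0,0],[0,0,0,0,0,0,0],[0,0,0,0,0,0,0]]]'

```text
time_s: 8.75
tcp_pos: [0.6546, -0.0394, 0.214]
ee_rot: [[0.005, -0.226, -0.974], [0.002, -0.974, 0.226], [-1.0, -0.003, -0.004]]
wrist_force: [-0.0, 0.6, -0.7]
gripper_width: 0.27
```

```bash
python3 - <<'E'
from h import *
np.set_printoptions(precision=4,suppress=True)
im,d,p=cap('wrist','w5.png')
s=r.sense();np.savez('w5.npz',im=im,d=d,K=p['mtx'],T=p['pose'],t=s['tcp_pos'],R=s['ee_rot'])
print(s['tcp_pos'],s['ee_rot'],s['wrist_force'],s['gripper_width'])
cv2.imwrite('pics/w5c.png',cv2.resize(im[230:320,265:375],None,fx=7,fy=6,interpolation=cv2.INTER_CUBIC)[:,:,::-1])
E
```

```text
[ 0.6546 -0.0394  0.214 ] [[ 0.0048 -0.2264 -0.974 ]
 [ 0.0017 -0.974   0.2264]
 [-1.     -0.0028 -0.0043]] [ 0.5898  0.5794 -1.5161] 0.2663387406565429
```

View pics/w5c.png

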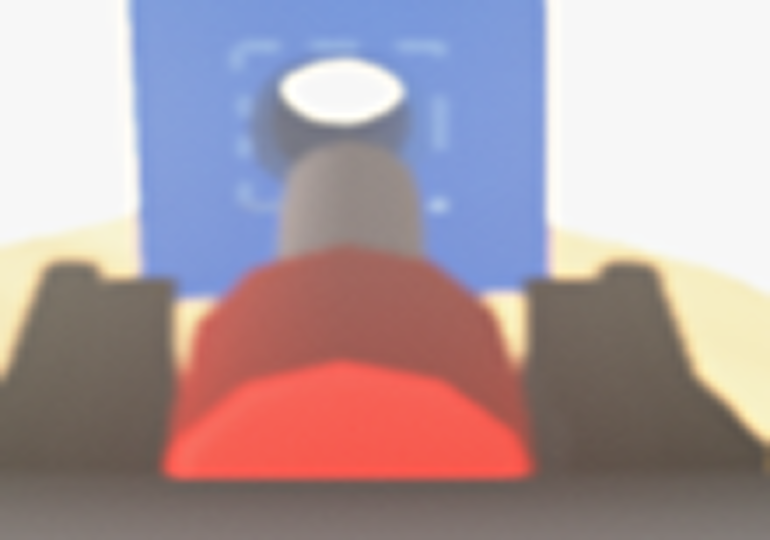

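Request:
move_arm --series '[[[0,0,0,0,0.02,-0.12,0],[0,0,0,0,0,-0.12,0],[0,0,0,0,0,-0.1,0],[0,0,0,0,0,0,0]]]'

```text
time_s: 9.3
tcp_pos: [0.6546, -0.038, 0.1914]
ee_rot: [[0.004, -0.226, -0.974], [0.002, -0.974, 0.226], [-1.0, -0.002, -0.004]]
wrist_force: [0.9, -0.7, -1.1]
gripper_width: 0.267
```

```bash
python3 - <<'E'
from h import *
np.set_printoptions(precision=4,suppress=True)
im,d,p=cap('wrist','w6.png')
s=r.sense()
print(s['tcp_pos'],s['ee_rot'],s['wrist_force'],s['gripper_width'])
cv2.imwrite('pics/w6c.png',cv2.resize(im[230:320,265:375],None,fx=7,fy=6,interpolation=cv2.INTER_CUBIC)[:,:,::-1])
E
```

```text
[ 0.6546 -0.038   0.1917] [[ 0.0044 -0.2263 -0.974 ]
 [ 0.0016 -0.974   0.2264]
 [-1.     -0.0026 -0.004 ]] [ 0.2502  0.3626 -0.6571] 0.2691951772322405
```

View pics/w6c.png

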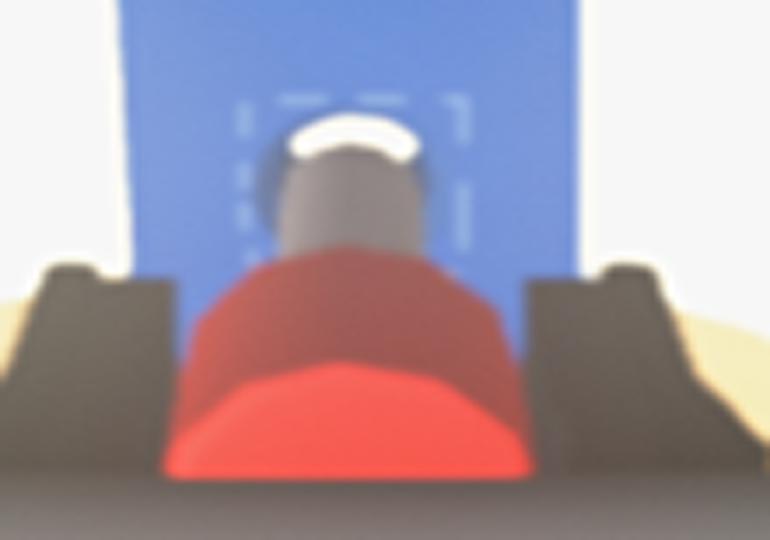

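Request:
move_arm --series '[[[0,0,0,0,0,-0.1,0],[0,0,0,0,0,-0.1,0],[0,0,0,0,0,0,0]]]'

```text
time_s: 9.72
tcp_pos: [0.6548, -0.038, 0.1791]
ee_rot: [[0.005, -0.226, -0.974], [0.002, -0.974, 0.226], [-1.0, -0.003, -0.004]]
wrist_force: [0.1, -0.1, -0.9]
gripper_width: 0.267
```

Request:
move_arm --series '[[[0,0,0,0,0,-0.1,0],[0,0,0,0,0,-0.1,0],[0,0,0,0,0,-0.04,0],[0,0,0,0,0,0,0]]]'

```text
time_s: 10.22
tcp_pos: [0.6549, -0.0381, 0.1638]
ee_rot: [[0.005, -0.226, -0.974], [0.002, -0.974, 0.226], [-1.0, -0.003, -0.005]]
wrist_force: [0.4, 0.3, -1.2]
gripper_width: 0.264
```

Request:
move_arm --series '[[[0,0,0,0,0,-0.03,0],[0,0,0,0,0,0,0.6],[0,0,0,0,0,0,0.6],[0,0,0,0,0,0,0.6],[0,0,0,0,0,0,0.6],[0,0,0,0,0,0,0.6]]]'

```text
time_s: 10.98
tcp_pos: [0.655, -0.0379, 0.1629]
ee_rot: [[0.006, -0.226, -0.974], [0.002, -0.974, 0.226], [-1.0, -0.003, -0.006]]
wrist_force: [0.6, -0.9, -0.5]
gripper_width: 0.591
```

```bash
python3 - <<'E'
from h import *
np.set_printoptions(precision=4,suppress=True)
im,d,p=cap('wrist','w7.png')
s=r.sense()
print(s['tcp_pos'],s['wrist_force'],s['gripper_width'])
cv2.imwrite('pics/w7c.png',cv2.resize(im[230:320,265:375],None,fx=7,fy=6,interpolation=cv2.INTER_CUBIC)[:,:,::-1])
a,_,_=cap('scene'); cv2.imwrite('pics/s7c.png',cv2.resize(a[170:310,260:400],None,fx=4.2,fy=4.2,interpolation=cv2.INTER_CUBIC)[:,:,::-1])
E
```

```text
[ 0.655  -0.0379  0.1628] [-0.3537 -0.1321  0.0249] 0.5989488401244355
```

View pics/w7c.png

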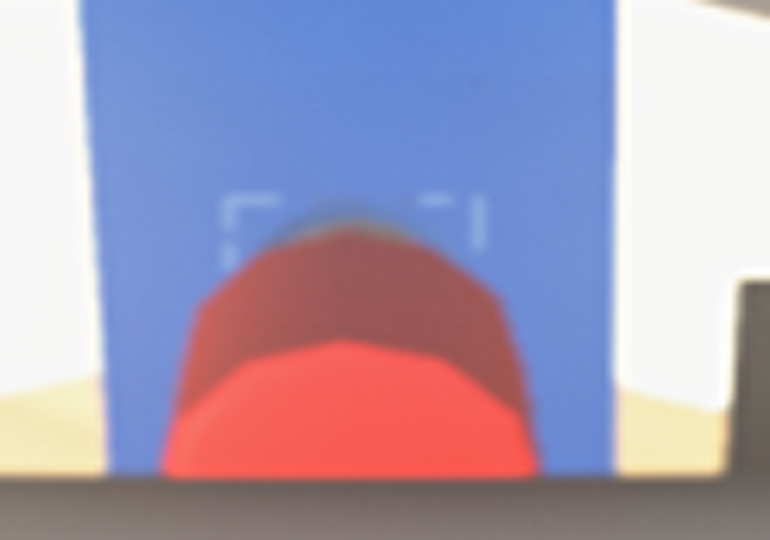

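View pics/s7c.png

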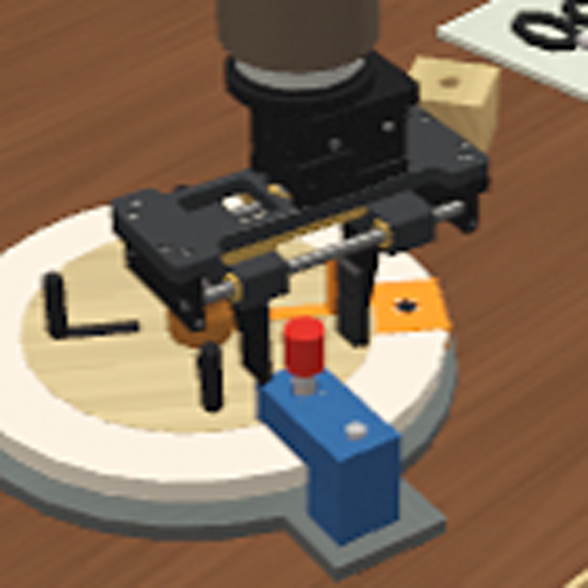

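Request:
move_arm --series '[[[0,0,0,0,0,0.2,0.6],[0,0,0,0,0,0.4,0.6],[0,0,0,0,0,0.6,0.6],[0,0,0,0,0,0.6,0.5],[0,0,0,-0.6,0,0.2,0.3],[0,0,0,-0.7,0,0.2,0],[0,0,0,-0.7,0,0,0],[0,0,0,-0.6,0,0,0],[0,0,0,-0.3,0,0,0],[0,0,0,0,0,0,0],[0,0,0,0,0,0,0]]]'

```text
time_s: 12.45
tcp_pos: [0.4773, -0.0386, 0.3085]
ee_rot: [[0.021, -0.225, -0.974], [0.003, -0.974, 0.225], [-1.0, -0.007, -0.02]]
wrist_force: [1.1, -0.1, 0.4]
gripper_width: 0.003
```

```bash
python3 - <<'E'
from h import *
np.set_printoptions(precision=4,suppress=True)
im,d,p=cap('wrist','w8.png')
s=r.sense();np.savez('w8.npz',im=im,d=d,K=p['mtx'],T=p['pose'],t=s['tcp_pos'],R=s['ee_rot'])
print(s['tcp_pos'],s['ee_rot'],s['wrist_force'],s['gripper_width'],s['joints'])
E
```

```text
[ 0.4774 -0.0386  0.3084] [[ 0.0204 -0.225  -0.9741]
 [ 0.0025 -0.9743  0.2251]
 [-0.9998 -0.007  -0.0193]] [-0.2201 -0.1707  0.6651] 0.0066572889239887075 [ 14.9591   6.4511 -18.4032   0.1831 -63.9828  61.954 ]
```

View pics/w8.png

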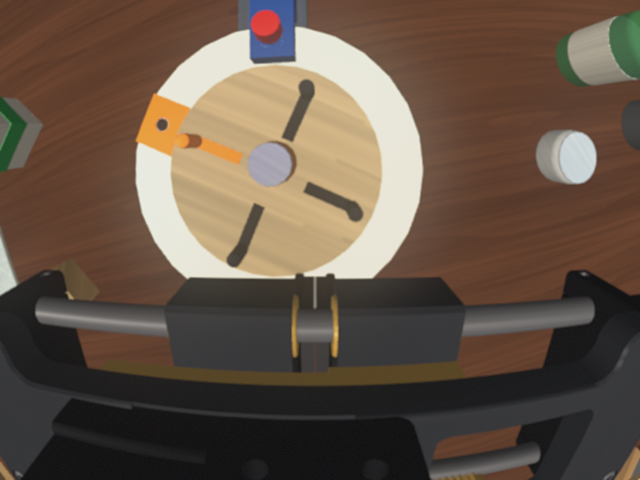

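```bash
python3 - <<'E'
import numpy as np,cv2
im=np.load('w8.npz')['im']
R=lambda a,b,c,d:cv2.resize(im[a:b,c:d],None,fx=7,fy=7,interpolation=cv2.INTER_CUBIC)
t=np.vstack([np.hstack([R(105,145,130,180),R(120,160,165,215)]),np.hstack([R(190,230,330,380),R(70,110,285,335)]),np.hstack([R(235,275,215,265),R(140,180,245,295)])])
cv2.imwrite('pics/w8c.png',cv2.resize(t,(700,840*1))[:,:,::-1][:, :] if False else t[:,:,::-1])
print(t.shape)
E
```

```text
(840, 700, 3)
```

View pics/w8c.png

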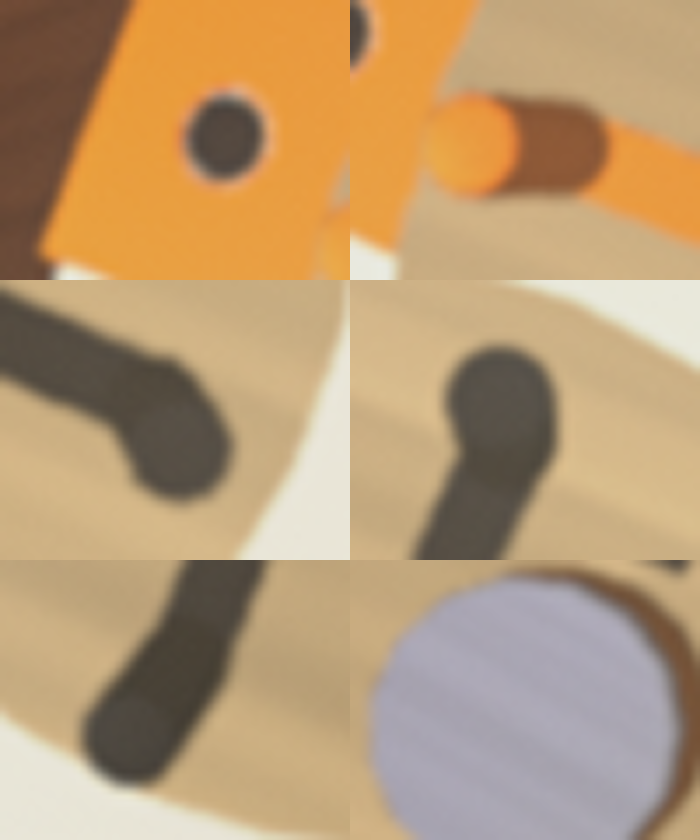

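```bash
python3 - <<'E'
from h import *
np.set_printoptions(precision=4,suppress=True)
w=np.load('w8.npz');p=dict(mtx=w['K'],pose=w['T'])
pk={}
for n,uv,z in [('hole',(161.6,123.8),.038),('or',(182.4,140.2),.08),('opp',(355.2,213.4),.08),('right',(305.9,86.4),.08),('left',(233.5,259.2),.08)]:
    pk[n]=atz(p,uv,z,True)[:2]
c=(pk['or']+pk['opp']+pk['right']+pk['left'])/4
m=np.array([.6555,-.0385])
print('c',c,(pk['or']+pk['opp'])/2,(pk['right']+pk['left'])/2)
pk['mouth']=m
for n,v in pk.items(): print(n,v,np.linalg.norm(v-c),np.degrees(np.arctan2(*(v-c)[::-1])))
# knob
print(atz(p,(265,24),.112,True))
E
```

```text
c [ 0.5318 -0.0073] [ 0.5317 -0.0072] [ 0.532  -0.0074]
hole [0.6105 0.0942] 0.12844668746789628 52.213384358684316
or [0.5823 0.0608] 0.08470198295292686 53.462203759623186
opp [ 0.4811 -0.0751] 0.08470061134169946 -126.77260621022609
right [ 0.5997 -0.0578] 0.08460934064966759 -36.65261730246072
left [0.4642 0.043 ] 0.08426221750968219 143.34832599468186
mouth [ 0.6555 -0.0385] 0.12755205934416358 -14.165795994377298
[ 0.6537 -0.0379  0.112 ]
```

Request:
move_arm --series '[[[-0.02,0.146,0,0.17,-0.3,-0.2,0],[0,0,-1,0.17,-0.3,-0.4,0],[0,0,-1,0.17,-0.33,-0.4,0],[0,0,-1,0,0,-0.4,0],[0,0,0,0,0,-0.4,0],[0,0,0,0,0,0,0],[0,0,0,0,0,0,0]]]'

```text
time_s: 13.38
tcp_pos: [0.5161, -0.0966, 0.1965]
ee_rot: [[0.001, -0.613, -0.79], [-0.004, -0.79, 0.613], [-1.0, 0.002, -0.003]]
wrist_force: [-0.3, -0.7, 0.2]
gripper_width: 0.005
```

Request:
move_arm --series '[[[0,0,0,-0.05,0.03,-0.35,0],[0,0,0,-0.03,0.02,-0.4,0],[0,0,0,0,0,-0.35,0],[0,0,0,0,0,-0.13,0],[0,0,0,0,0,0,0],[0,0,0,0,0,0,0]]]'

```text
time_s: 14.12
tcp_pos: [0.5174, -0.0928, 0.1284]
ee_rot: [[0.017, -0.611, -0.792], [-0.003, -0.792, 0.611], [-1.0, -0.008, -0.015]]
wrist_force: [0.2, 0.2, -0.3]
gripper_width: 0.005
```

```bash
cat > st.py <<'E'
from h import *
np.set_printoptions(precision=4,suppress=True)
C=np.array([.5318,-.0073])
s=r.sense();v=s['tcp_pos'][:2]-C
print(s['time_s'],s['tcp_pos'],'r',np.hypot(*v),'ang',np.degrees(np.arctan2(v[1],v[0]))%360,'zyaw',np.degrees(np.arctan2(s['ee_rot'][1,2],s['ee_rot'][0,2])),s['ee_rot'][:,0],s['wrist_force'])
E
python3 - <<'E'
from st import *
im,d,p=cap('wrist','w9.png')
a,_,_=cap('scene'); cv2.imwrite('pics/s9c.png',cv2.resize(a[170:310,230:400],None,fx=4.4,fy=4.2,interpolation=cv2.INTER_CUBIC)[:,:,::-1])
E
```

```text
14.125 [ 0.5174 -0.0928  0.1284] r 0.08670570252871539 ang 260.45773488416336 zyaw 142.36473204930272 [ 0.0171 -0.0032 -0.9998] [ 0.1558  0.2364 -0.3479]
```

View pics/w9.png

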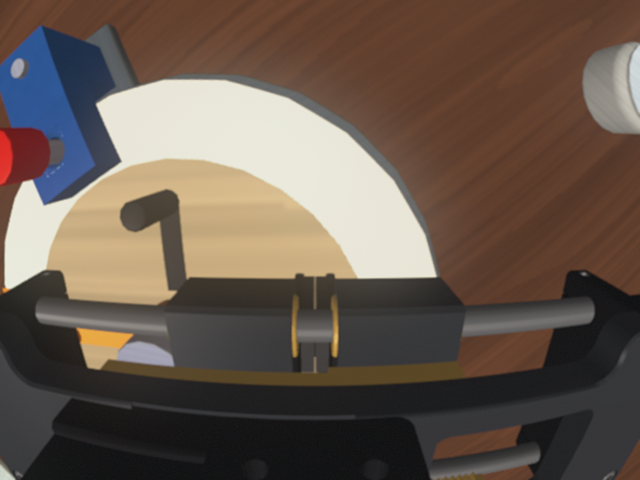

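View pics/s9c.png

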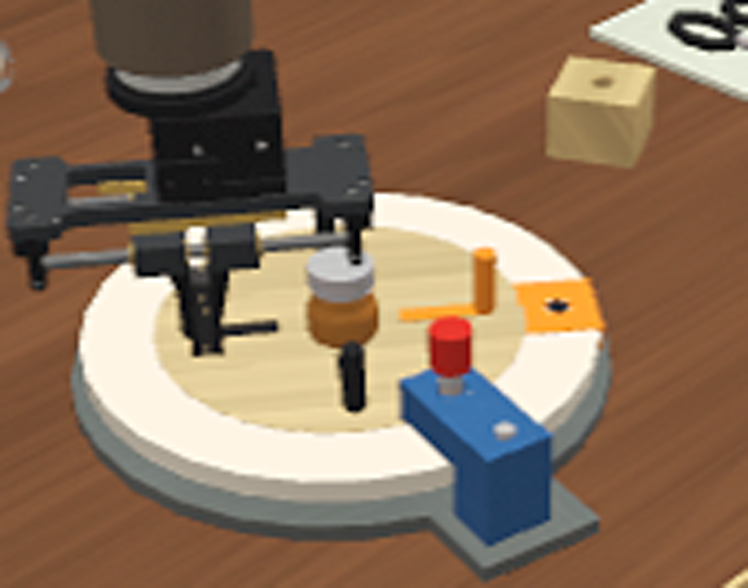

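Request:
move_arm --series '[[[0.02,0.12,0,-0.12,0.04,-0.06,0],[0,0,0,-0.12,0.05,0,0],[0,0,0,0,0,0,0]]]'

```text
time_s: 14.6
tcp_pos: [0.5018, -0.0871, 0.1252]
ee_rot: [[0.0, -0.611, -0.792], [0.0, -0.792, 0.611], [-1.0, -0.0, -0.0]]
wrist_force: [0.2, 0.1, -0.3]
gripper_width: 0.009
```

```bash
python3 st.py
```

```text
14.6 [ 0.5018 -0.0871  0.1252] r 0.0851947741206328 ang 249.41181518725344 zyaw 142.35307693937617 [ 0.0002  0.0001 -1.    ] [ 0.1782  0.0981 -0.2688]
```

```bash
cat > arc.py <<'E'
from st import *
import sys
step=float(sys.argv[1]);n=int(sys.argv[2]);R0=.085
s=r.sense();pos=s['tcp_pos'].copy();v=pos[:2]-C;a=np.degrees(np.arctan2(v[1],v[0]))%360
yaw=np.degrees(np.arctan2(s['ee_rot'][1,2],s['ee_rot'][0,2]))
x=s['ee_rot'][:,0];w=np.degrees(np.cross(x,[0,0,-1]))/8
for i in range(n):
    a-=step; q=C+R0*np.array([np.cos(np.radians(a)),np.sin(np.radians(a))])
    d=(q-pos[:2])/.06;pos[:2]=q
    wy=min(0,(a-102)-yaw); wy=max(wy,-8); yaw+=wy
    print([round(w[0],2) if i==0 else 0,round(w[1],2) if i==0 else 0,round(wy/8,2),round(d[0],3),round(d[1],3),round((.124-pos[2])/.06,2) if i==0 else 0,0],'ang',round(a,1))
E
python3 arc.py 3 6
```

```text
14.6 [ 0.5018 -0.0871  0.1252] r 0.0851947741206328 ang 249.41181518725344 zyaw 142.35307693937617 [ 0.0002  0.0001 -1.    ] [ 0.1782  0.0981 -0.2688]
[np.float64(-0.0), np.float64(0.0), 0.0, np.float64(-0.068), np.float64(0.031), np.float64(-0.02), 0] ang 246.4
[0, 0, np.float64(-0.12), np.float64(-0.067), np.float64(0.031), 0, 0] ang 243.4
[0, 0, np.float64(-0.38), np.float64(-0.065), np.float64(0.035), 0, 0] ang 240.4
[0, 0, np.float64(-0.38), np.float64(-0.064), np.float64(0.038), 0, 0] ang 237.4
[0, 0, np.float64(-0.38), np.float64(-0.061), np.float64(0.042), 0, 0] ang 234.4
[0, 0, np.float64(-0.38), np.float64(-0.059), np.float64(0.045), 0, 0] ang 231.4
```

Request:
move_arm --series '[[[0,0,0,-0.07,0.03,0,0],[0,0,-0.1,-0.067,0.031,0,0],[0,0,-0.3,-0.065,0.035,0,0],[0,0,-0.38,-0.064,0.038,0,0]]]'

```text
time_s: 15.1
tcp_pos: [0.4864, -0.0791, 0.1255]
ee_rot: [[0.004, -0.696, -0.718], [-0.001, -0.718, 0.696], [-1.0, -0.002, -0.004]]
wrist_force: [2.2, -2.0, -1.9]
gripper_width: 0.004
```

```bash
python3 arc.py 3.3 6; python3 - <<'E'
from h import *
a,_,_=cap('top'); cv2.imwrite('pics/t10c.png',cv2.resize(a[190:310,260:390],None,fx=5,fy=4.6,interpolation=cv2.INTER_CUBIC)[:,:,::-1])
E
```

```text
15.1 [ 0.4864 -0.0791  0.1255] r 0.08495170541218204 ang 237.70117567288912 zyaw 135.9052074574226 [ 0.004  -0.0011 -1.    ] [ 2.223  -2.0242 -1.8712]
[np.float64(0.01), np.float64(0.03), np.float64(-0.44), np.float64(-0.068), np.float64(0.045), np.float64(-0.02), 0] ang 234.4
[0, 0, np.float64(-0.41), np.float64(-0.065), np.float64(0.049), 0, 0] ang 231.1
[0, 0, np.float64(-0.41), np.float64(-0.062), np.float64(0.053), 0, 0] ang 227.8
[0, 0, np.float64(-0.41), np.float64(-0.059), np.float64(0.057), 0, 0] ang 224.5
[0, 0, np.float64(-0.41), np.float64(-0.055), np.float64(0.06), 0, 0] ang 221.2
[0, 0, np.float64(-0.41), np.float64(-0.052), np.float64(0.063), 0, 0] ang 217.9
```

View pics/t10c.png

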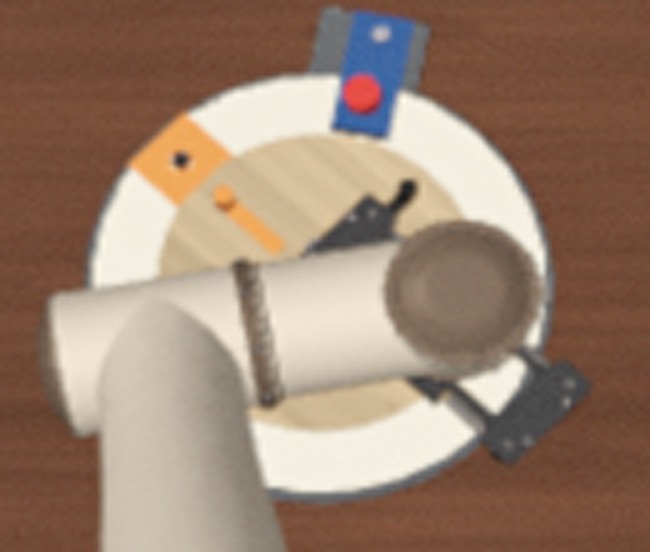

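Request:
move_arm --series '[[[0,0.03,-0.44,-0.068,0.045,-0.02,0],[0,0,-0.41,-0.065,0.049,0,0],[0,0,-0.41,-0.062,0.053,0,0],[0,0,-0.41,-0.059,0.057,0,0],[0,0,-0.41,-0.055,0.06,0,0],[0,0,-0.41,-0.052,0.063,0,0]]]'

```text
time_s: 15.9
tcp_pos: [0.4648, -0.0605, 0.125]
ee_rot: [[0.002, -0.903, -0.43], [-0.004, -0.43, 0.903], [-1.0, 0.0, -0.004]]
wrist_force: [1.6, -2.6, -1.7]
gripper_width: 0.007
```

```bash
cat > ang.py <<'E'
from h import *
C=np.array([.5318,-.0073])
def ang(fn):
    a,_,p=cap('top'); cv2.imwrite('pics/'+fn,cv2.resize(a[190:310,260:390],None,fx=5,fy=4.6,interpolation=cv2.INTER_CUBIC)[:,:,::-1])
E
python3 arc.py 3.3 6; python3 -c "
from ang import *
ang('t11.png')"
```

```text
15.9 [ 0.4648 -0.0605  0.125 ] r 0.0855537737737131 ang 218.47694057190736 zyaw 115.48464433304171 [ 0.0016 -0.0042 -1.    ] [ 1.5538 -2.6285 -1.6665]
[np.float64(0.03), np.float64(0.01), np.float64(-0.29), np.float64(-0.042), np.float64(0.071), np.float64(-0.02), 0] ang 215.2
[0, 0, np.float64(-0.41), np.float64(-0.045), np.float64(0.068), 0, 0] ang 211.9
[0, 0, np.float64(-0.41), np.float64(-0.041), np.float64(0.07), 0, 0] ang 208.6
[0, 0, np.float64(-0.41), np.float64(-0.037), np.float64(0.073), 0, 0] ang 205.3
[0, 0, np.float64(-0.41), np.float64(-0.033), np.float64(0.075), 0, 0] ang 202.0
[0, 0, np.float64(-0.41), np.float64(-0.028), np.float64(0.077), 0, 0] ang 198.7
```

View pics/t11.png

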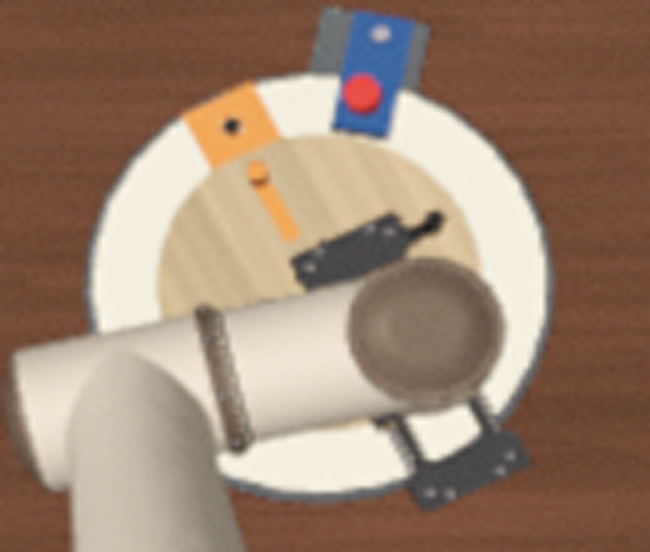

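```bash
python3 -c "
from ang import *
p=viewer.camera_params('top')
for u,v in ((232,126),(180,160)):
  h=atz(p,(260+u/5-.4,190+v/4.6-.4),.038)[:2]+[.003,.002]
  print(h,np.degrees(np.arctan2(*(h-C)[::-1])))"
```

```text
[0.64617007 0.05093682] 26.985027966966484
[0.62156136 0.0856592 ] 46.00264901564749
```

Request:
move_arm --series '[[[0.03,0,-0.29,-0.042,0.071,-0.02,0],[0,0,-0.41,-0.045,0.068,0,0],[0,0,-0.41,-0.041,0.07,0,0],[0,0,-0.41,-0.037,0.073,0,0],[0,0,-0.41,-0.033,0.075,0,0],[0,0,-0.41,-0.028,0.077,0,0],[0,0,-0.41,-0.024,0.078,0,0]]]'

```text
time_s: 16.82
tcp_pos: [0.4489, -0.0309, 0.1244]
ee_rot: [[-0.0, -0.998, -0.056], [-0.003, -0.056, 0.998], [-1.0, 0.0, -0.003]]
wrist_force: [1.6, -2.3, -0.4]
gripper_width: 0.005
```

```bash
python3 arc.py 1.2 9; python3 -c "
from ang import *
ang('t12.png')"
```

```text
16.825 [ 0.4489 -0.0309  0.1244] r 0.08617238500384859 ang 195.9231095317964 zyaw 93.22137926979207 [-0.0002 -0.003  -1.    ] [ 1.6119 -2.3499 -0.3923]
[np.float64(0.02), np.float64(-0.0), np.float64(-0.06), np.float64(0.011), np.float64(0.034), np.float64(-0.01), 0] ang 194.7
[0, 0, np.float64(-0.15), np.float64(-0.007), np.float64(0.029), 0, 0] ang 193.5
[0, 0, np.float64(-0.15), np.float64(-0.007), np.float64(0.029), 0, 0] ang 192.3
[0, 0, np.float64(-0.15), np.float64(-0.006), np.float64(0.029), 0, 0] ang 191.1
[0, 0, np.float64(-0.15), np.float64(-0.005), np.float64(0.029), 0, 0] ang 189.9
[0, 0, np.float64(-0.15), np.float64(-0.005), np.float64(0.029), 0, 0] ang 188.7
[0, 0, np.float64(-0.15), np.float64(-0.004), np.float64(0.029), 0, 0] ang 187.5
[0, 0, np.float64(-0.15), np.float64(-0.004), np.float64(0.029), 0, 0] ang 186.3
[0, 0, np.float64(-0.15), np.float64(-0.003), np.float64(0.03), 0, 0] ang 185.1
```

View pics/t12.png

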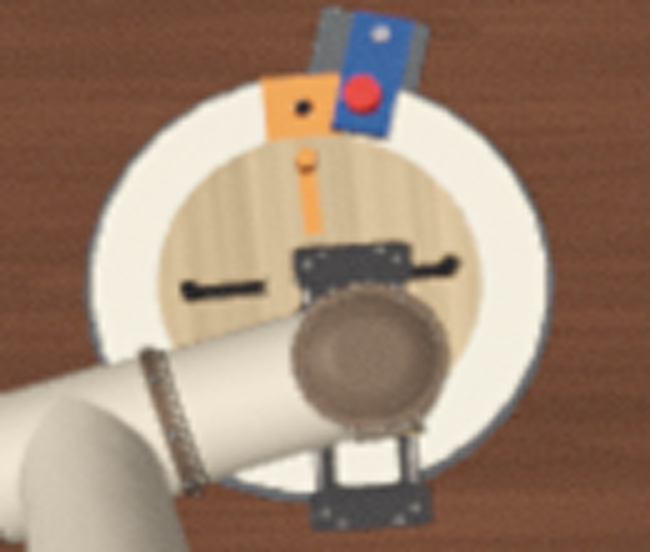

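Request:
move_arm --series '[[[0.02,0,-0.3,0.0,0.078,0,0],[0,0,-0.35,-0.012,0.073,0,0],[0,0,-0.35,-0.008,0.074,0,0],[0,0,-0.15,-0.004,0.029,0,0],[0,0,-0.15,-0.004,0.029,0,0],[0,0,-0.15,-0.003,0.029,0,0]]]'

```text
time_s: 17.62
tcp_pos: [0.4457, -0.0131, 0.1244]
ee_rot: [[-0.004, -0.989, 0.146], [-0.002, 0.146, 0.989], [-1.0, 0.004, -0.002]]
wrist_force: [0.1, -2.4, -0.0]
gripper_width: 0.008
```

```bash
python3 arc.py 0.9 6; python3 -c "
from ang import *
ang('t13.png')"
```

```text
17.625 [ 0.4457 -0.0131  0.1244] r 0.08624815620776026 ang 183.86125933883002 zyaw 81.60042266323205 [-0.0041 -0.0016 -1.    ] [ 0.0939 -2.3891 -0.0372]
[np.float64(0.01), np.float64(-0.03), np.float64(-0.08), np.float64(0.019), np.float64(0.024), np.float64(-0.01), 0] ang 183.0
[0, 0, np.float64(-0.11), np.float64(-0.001), np.float64(0.022), 0, 0] ang 182.1
[0, 0, np.float64(-0.11), np.float64(-0.001), np.float64(0.022), 0, 0] ang 181.2
[0, 0, np.float64(-0.11), np.float64(-0.0), np.float64(0.022), 0, 0] ang 180.3
[0, 0, np.float64(-0.11), np.float64(0.0), np.float64(0.022), 0, 0] ang 179.4
[0, 0, np.float64(-0.11), np.float64(0.0), np.float64(0.022), 0, 0] ang 178.5
```

View pics/t13.png

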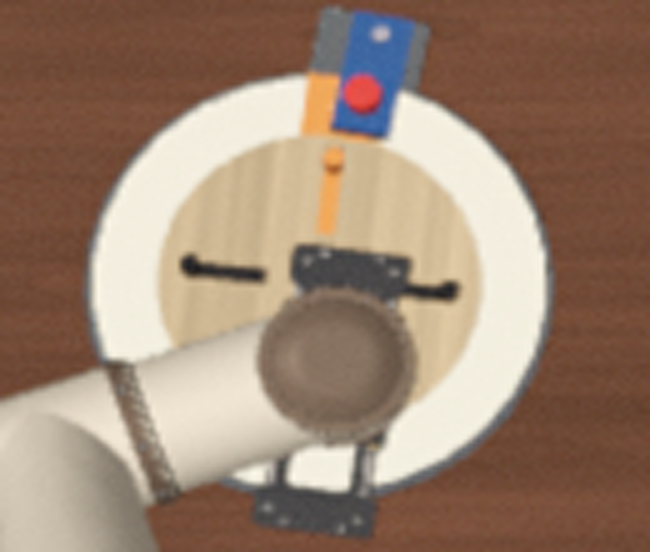

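Request:
move_arm --series '[[[0,-0.02,-0.08,0.01,0.024,0,0],[0,0,-0.11,0,0.022,0,0],[0,0,-0.11,0,0.022,0,0],[0,0,-0.11,0,0.022,0,0]]]'

```text
time_s: 18.18
tcp_pos: [0.4456, -0.0073, 0.1243]
ee_rot: [[-0.003, -0.978, 0.206], [-0.002, 0.206, 0.978], [-1.0, 0.003, -0.002]]
wrist_force: [0.1, -2.2, -0.0]
gripper_width: 0.007
```

```bash
python3 arc.py 0.8 1; python3 -c "
from h import *
a,_,p=cap('scene'); cv2.imwrite('pics/s14.png',cv2.resize(a[170:310,260:400],None,fx=4.2,fy=4.2,interpolation=cv2.INTER_CUBIC)[:,:,::-1])"
```

```text
18.175 [ 0.4456 -0.0073  0.1243] r 0.08622985184229891 ang 180.02390664369355 zyaw 78.09136375449286 [-0.003  -0.0016 -1.    ] [ 0.0894 -2.1618 -0.0499]
[np.float64(0.01), np.float64(-0.02), np.float64(-0.11), np.float64(0.021), np.float64(0.02), np.float64(-0.01), 0] ang 179.2
```

View pics/s14.png

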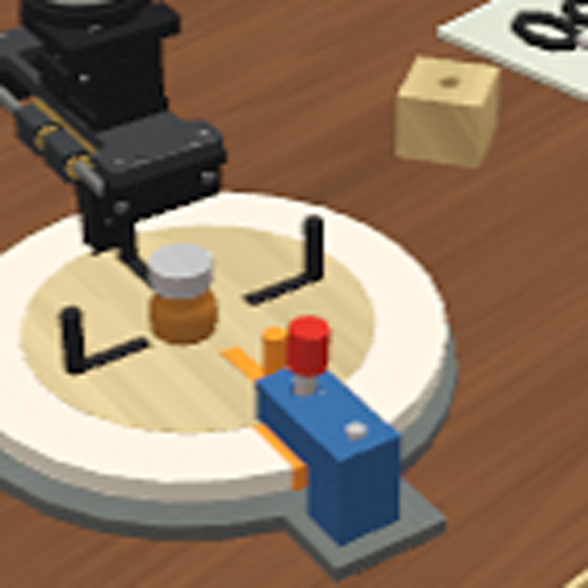

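Request:
move_arm --series '[[[0,-0.02,-0.1,0.006,0.02,0,0],[0,0,-0.1,0.001,0.02,0,0]]]'

```text
time_s: 18.48
tcp_pos: [0.4455, -0.0048, 0.1242]
ee_rot: [[-0.001, -0.972, 0.236], [-0.002, 0.236, 0.972], [-1.0, 0.001, -0.002]]
wrist_force: [-0.3, -1.3, 0.6]
gripper_width: 0.006
```

```bash
python3 st.py
```

```text
18.475 [ 0.4455 -0.0048  0.1242] r 0.08629362320985655 ang 178.3295732052351 zyaw 76.36154458985563 [-0.0013 -0.0017 -1.    ] [-0.2949 -1.2978  0.5801]
```

Request:
move_arm --series '[[[0,0,-0.1,0.004,0.02,0,0],[0,0,-0.1,0.002,0.02,0,0]]]'

```text
time_s: 18.73
tcp_pos: [0.4457, -0.0022, 0.1242]
ee_rot: [[-0.002, -0.964, 0.265], [-0.002, 0.265, 0.964], [-1.0, 0.001, -0.002]]
wrist_force: [-0.5, -2.4, 0.1]
gripper_width: 0.006
```

```bash
python3 st.py;python3 -c "
from h import *
a,_,p=cap('scene'); cv2.imwrite('pics/s15.png',cv2.resize(a[170:310,260:400],None,fx=4.2,fy=4.2,interpolation=cv2.INTER_CUBIC)[:,:,::-1])"
```

```text
18.725 [ 0.4457 -0.0022  0.1242] r 0.08628028078584742 ang 176.6352110959906 zyaw 74.64290678452122 [-0.0019 -0.0018 -1.    ] [-0.46   -2.378   0.0783]
```

View pics/s15.png

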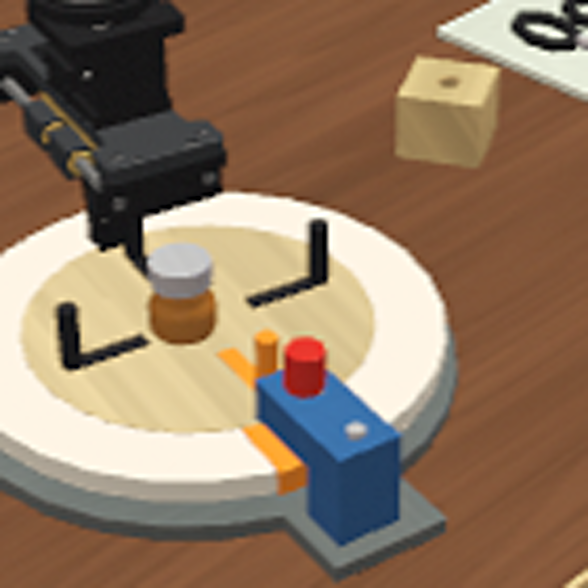

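Request:
move_arm --series '[[[0,0,-0.05,0.002,0.02,0,0],[0,0,-0.05,0.002,0.02,0,0]]]'

```text
time_s: 19.02
tcp_pos: [0.4459, -0.0001, 0.1242]
ee_rot: [[-0.002, -0.96, 0.279], [-0.003, 0.279, 0.96], [-1.0, 0.001, -0.003]]
wrist_force: [-0.6, -3.0, 0.5]
gripper_width: 0.002
```

```bash
python3 st.py
```

```text
19.025 [ 0.4459 -0.0001  0.1242] r 0.08619228727817896 ang 175.23375208637276 zyaw 73.78153364435113 [-0.0023 -0.0026 -1.    ] [-0.5876 -2.9979  0.4815]
```

Moving through the slack at about 3 N; continuing in small steps.

Request:
move_arm --series '[[[0,0,-0.05,0.002,0.02,0,0],[0,0,-0.05,0.002,0.02,0,0]]]'

```text
time_s: 19.27
tcp_pos: [0.4461, 0.0018, 0.1242]
ee_rot: [[-0.003, -0.956, 0.293], [-0.004, 0.293, 0.956], [-1.0, 0.002, -0.004]]
wrist_force: [1.7, -9.1, 0.3]
gripper_width: 0.005
```

Request:
move_arm --series '[[[0,0,-0.05,0.003,0.02,0,0]]]'

```text
time_s: 19.4
tcp_pos: [0.4461, 0.0021, 0.1243]
ee_rot: [[-0.004, -0.954, 0.3], [-0.006, 0.3, 0.954], [-1.0, 0.002, -0.007]]
wrist_force: [2.0, -10.1, 1.3]
gripper_width: 0.006
```

Request:
move_arm --series '[[[0,0,0,0.004,0.02,0,0]]]'

```text
time_s: 19.52
tcp_pos: [0.4462, 0.0022, 0.1242]
ee_rot: [[-0.005, -0.954, 0.3], [-0.008, 0.3, 0.954], [-1.0, 0.003, -0.009]]
wrist_force: [2.0, -10.5, 1.0]
gripper_width: 0.002
```

Request:
move_arm --series '[[[0,0,0,0.003,0.014,0,0],[0,0,0,0.003,0.014,0,0]]]'

```text
time_s: 19.77
tcp_pos: [0.4462, 0.0022, 0.1243]
ee_rot: [[-0.007, -0.954, 0.301], [-0.01, 0.301, 0.954], [-1.0, 0.003, -0.012]]
wrist_force: [0.3, -7.4, 0.8]
gripper_width: 0.004
```

Request:
move_arm --series '[[[0,0,0,0.003,0.014,0,0],[0,0,0,0.003,0.014,0,0]]]'

```text
time_s: 20.02
tcp_pos: [0.4463, 0.0024, 0.1243]
ee_rot: [[-0.008, -0.954, 0.301], [-0.013, 0.301, 0.953], [-1.0, 0.004, -0.015]]
wrist_force: [1.8, -8.2, 0.9]
gripper_width: 0.004
```

Request:
move_arm --series '[[[0,0,0,0.003,0.014,0,0],[0,0,0,0.003,0.014,0,0],[0,0,0,0.003,0.014,0,0]]]'

```text
time_s: 20.4
tcp_pos: [0.4464, 0.0026, 0.1243]
ee_rot: [[-0.011, -0.953, 0.302], [-0.017, 0.302, 0.953], [-1.0, 0.005, -0.02]]
wrist_force: [0.0, -8.3, 0.6]
gripper_width: 0.002
```

Request:
move_arm --series '[[[0,0,0,0.003,0.014,0,0],[0,0,0,0.003,0.014,0,0],[0,0,0,0.003,0.014,0,0]]]'

```text
time_s: 20.78
tcp_pos: [0.4465, 0.0028, 0.1244]
ee_rot: [[-0.013, -0.953, 0.302], [-0.021, 0.303, 0.953], [-1.0, 0.006, -0.024]]
wrist_force: [0.8, -8.2, 0.9]
gripper_width: 0.004
```

Request:
move_arm --series '[[[0,0,0,0.003,0.014,0,0],[0,0,0,0.003,0.014,0,0],[0,0,0,0.003,0.014,0,0]]]'

```text
time_s: 21.15
tcp_pos: [0.4466, 0.003, 0.1244]
ee_rot: [[-0.016, -0.953, 0.303], [-0.025, 0.303, 0.953], [-1.0, 0.007, -0.029]]
wrist_force: [1.2, -7.5, -0.4]
gripper_width: 0.003
```

```bash
python3 st.py;python3 -c "
from h import *
a,_,p=cap('scene'); cv2.imwrite('pics/s16.png',cv2.resize(a[170:310,260:400],None,fx=4.2,fy=4.2,interpolation=cv2.INTER_CUBIC)[:,:,::-1])"; python3 st.py
```

```text
21.15 [0.4466 0.003  0.1244] r 0.08582470862005534 ang 173.10305886806415 zyaw 72.34708894683322 [-0.0159 -0.0254 -0.9996] [ 1.1883 -7.532  -0.3849]
21.2 [0.4466 0.003  0.1244] r 0.08580917710004872 ang 173.09179605547828 zyaw 72.3481565624062 [-0.016  -0.0254 -0.9995] [ 0.6057 -8.1619  1.2267]
```

View pics/s16.png

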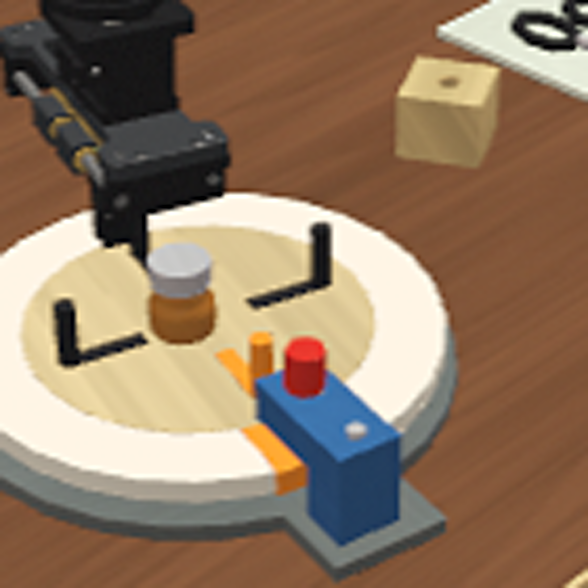

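Request:
move_arm --series '[[[0,0,0,-0.03,-0.1,0,0],[0,0,0,-0.08,-0.25,0,0],[0,0,0,-0.05,-0.2,0,0],[0,0,0,0,0,0.4,0],[0,0,0,0,0,0.6,0],[0,0,0,0,0,0.6,0],[0,0,0,-0.2,-0.3,0.5,0],[0,0,0,-0.2,-0.3,0.4,0],[0,0,0,0,0,0,0],[0,0,0,0,0,0,0]]]'

```text
time_s: 22.45
tcp_pos: [0.4106, -0.0711, 0.2783]
ee_rot: [[-0.012, -0.952, 0.307], [-0.021, 0.308, 0.951], [-1.0, 0.005, -0.024]]
wrist_force: [0.3, -0.3, 0.7]
gripper_width: 0.007
```

```bash
python3 st.py;python3 -c "
from h import *
a,_,p=cap('scene','s17.png'); cv2.imwrite('pics/s17c.png',cv2.resize(a[170:310,260:400],None,fx=4.2,fy=4.2,interpolation=cv2.INTER_CUBIC)[:,:,::-1])
for q in [(260+305/4.2-.4,170+350/4.2-.4)]: print(atz(p,q,.098))
cap('top','t17.png')
b,_,_=cap('wrist','w17.png')"
```

```text
22.45 [ 0.4106 -0.0711  0.2783] r 0.13700557932862947 ang 207.77609877110328 zyaw 72.09286421344153 [-0.0117 -0.0212 -0.9997] [ 0.2833 -0.2881  0.7056]
[ 0.65881411 -0.0402334   0.098     ]
```

View pics/s17c.png

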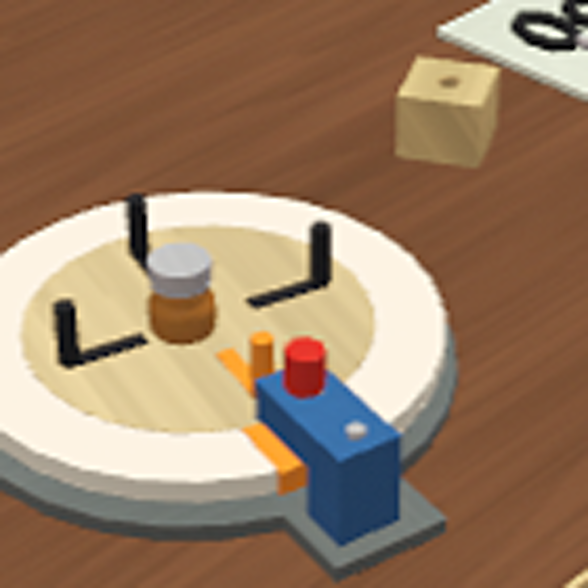

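View pics/t17.png

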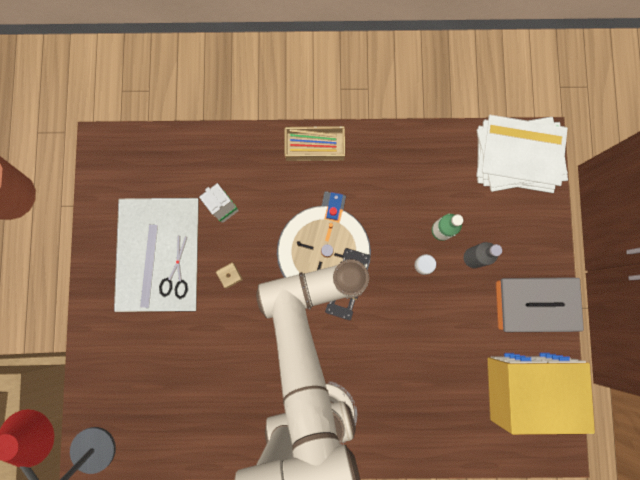

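```bash
python3 -c "
from h import *
print(r.finish_job())"
```

```text
the job is handed in; nothing more can be done
None
```

The stage is locked: the pin is fully down through the guide into the lock hole, the arm is clear, and I handed the job in at about 22 s of the 72 s allowed. No verdict came back.

- **Pin:** I took it from the stand, lowered it into the guide's bore and released it. The pictures showed it standing upright on the plain rim.
- **Drop and slack:** I pushed the opposite peg clockwise, about 66° by my measurement, with closed fingers until the pin dropped. I then went on through the bush's slack at about 3 N until it stopped hard.
- **Lock proof:** I leaned on the peg for about 1.5 s at a measured 7.4–8.3 N. The highest reading at any time was about 10.7 N, just after the stop. These are readings at the ends of moves, so anything between them was not seen.
- **Last checks:** The scene picture showed the knob seated on the guide. Projecting the knob at the seated height landed on the guide-mouth position measured in the same camera. The jar was upright on the middle of the stage, and the top picture showed the bystanders where they started. The residual wrist force was under 1 N, within noise.
- **Disagreements:** None of the checks failed. The scene and top cameras disagreed by about 5–8 mm along x, so I took positions from the wrist camera, which fell between them and matched the given peg and bore radii to within 1 mm.

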